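Square the bottle tray into the corner of the packing fence

TASK

Push the loaded foam tray along the bench into the corner between the fence and the end stop, so that its long side lies flush against the fence and its short side is fully home against the stop, whichever end of the fence the stop is on. Only push the tray from outside with the fingers: it stays flat on the bench, its six bottles stay upright in it and are not touched. Leave the spare bottle, the label roll and the small carton where they are, and finish clear of everything.

Things in the scene. Friction and masses are not known exactly. Their poses are not given: they have to be found in the camera images.
- fence: Squaring fence: straight bare-aluminium bar fixed to the bench, 560 mm long (y), 20 mm thick (x), 35 mm high, with two small bolted feet on its far side. Origin: at bench level, on the middle of its working face (the long face towards the robot); x points from that face into the bar, away from the robot, y along the bar to the left, z up.
- stop: End stop: bare-aluminium block fixed to the bench, 90 mm (x) by 30 mm (y), 35 mm high, two dark bolt heads on top. It reaches from the fence's working face 90 mm towards the robot, near the left or the right end of the fence (varies). Origin: centre of its underside; axes parallel to the fence's. Its face towards the middle of the fence lies 15 mm from its centre.
- tray: White rigid-foam tray, loose: 120 mm (x) by 180 mm (y), 30 mm high, sides upright and plain; its six round pockets are all filled by bottles. Origin: centre of its underside; z up. With bottles about 0.4 kg, slides at 2 to 5 N. It starts on the robot's side of the fence, midway between its ends, 20 to 90 mm clear of it, turned up to 0.25 rad; its long side is meant to lie along the fence.
- bottle0: Small amber bottle with orange screw cap, 28 mm diameter, 58 mm high, standing with 1.5 mm play in the tray's pocket at x = -25 mm, y = -50 mm of the tray; its cap is 66 mm above the bench. Origin: centre of its underside, 8 mm above the bench, z up.
- bottle1: Small amber bottle with orange screw cap, 28 mm diameter, 58 mm high, standing with 1.5 mm play in the tray's pocket at x = -25 mm, y = 0 mm of the tray; its cap is 66 mm above the bench. Origin: centre of its underside, 8 mm above the bench, z up.
- bottle2: Small amber bottle with orange screw cap, 28 mm diameter, 58 mm high, standing with 1.5 mm play in the tray's pocket at x = -25 mm, y = 50 mm of the tray; its cap is 66 mm above the bench. Origin: centre of its underside, 8 mm above the bench, z up.
- bottle3: Small amber bottle with orange screw cap, 28 mm diameter, 58 mm high, standing with 1.5 mm play in the tray's pocket at x = 25 mm, y = -50 mm of the tray; its cap is 66 mm above the bench. Origin: centre of its underside, 8 mm above the bench, z up.
- bottle4: Small amber bottle with orange screw cap, 28 mm diameter, 58 mm high, standing with 1.5 mm play in the tray's pocket at x = 25 mm, y = 0 mm of the tray; its cap is 66 mm above the bench. Origin: centre of its underside, 8 mm above the bench, z up.
- bottle5: Small amber bottle with orange screw cap, 28 mm diameter, 58 mm high, standing with 1.5 mm play in the tray's pocket at x = 25 mm, y = 50 mm of the tray; its cap is 66 mm above the bench. Origin: centre of its underside, 8 mm above the bench, z up.
- spare: A seventh bottle of the same kind, loose, standing on the bench near the end of the fence that has no stop, about 45 mm in front of the working face. Leave it alone. Origin: centre of its underside.
- roll: Roll of blank paper labels lying flat on the bench: 72 mm outside diameter, 30 mm high, loose. It lies to the left, nearer the robot than the fence. Leave it alone. Origin: centre of its underside.
- carton: Small plain cardboard carton, 50 x 90 mm, 60 mm high, loose, standing to the right, nearer the robot than the fence. Leave it alone. Origin: centre of its underside.
Mind the look-alikes: they are no part of the job. What is shaped like the bottle3 but purple is not meant.

How it is judged:
By the outcome, as a careful person would: the job done as asked, in the order asked, and still so for the second after the job is handed in, with the robot touching nothing.
It also fails if it takes over 45 s, if anything falls off the work surface, if the arm or the gripper's body presses on something with over 40 N, if the wrist force passes 120 N, or if a joint passes its speed limit or range.

ROBOT

A 7-joint arm with a two-finger parallel gripper is mounted at the origin on the work surface. World frame = base frame: x ahead of the robot, y to its left, z up, the work surface at z = 0. Lengths are in mm, angles in rad, forces in N, time in s.
With the tool pointing down it reaches from about 425 to 875 mm from the base axis. Payload 9.9 kg.
Tool frame: the origin (TCP) lies midway between the tips of the shut fingers; the grasp point (between the pads) lies 19 mm behind it (manip.grip_depth is the distance from the TCP to the grasp point, in mm); z points along the fingers, x is the direction in which the jaws open and shut, and the axes are right-handed (so a half turn about z gives the same grasp; the last joint's range is limited). The gripper opens to 85 mm and grips with 20 to 120 N. Pads are 22 mm wide; open, the fingers measure 114 mm over their backs; the gripper's body (76 mm by 85 mm) begins 54 mm behind the grasp point. The pads swing forward as they close: fully open they stand 13 mm farther back than shut.
Start: joints at [1.2, 0.576, 0.025, 1.437, -0.015, 1.129, -0.057], TCP at [190.951, -647.431, 231.289] pointing down, gripper open.
Joint ranges: [-2.76, 2.76], [-0.34, 2.15], [-1.52, 1.57], [0.19, 2.46], [-1.09, 4.23], [0.17, 1.99], [-2.82, 2.82]. Speed limits (rad/s): [2.22, 2.22, 3.01, 3.01, 3.14, 3.14, 3.14].

INTERFACE

Orientations are given as a unit quaternion [w, x, y, z].
In Python, from cell import manip gives the robot as it stands.
- The arm moves only by the tool arm_command, never from a script. Its argument "commands" is a list of rows, each an object with "gripper": the opening, from 0 (shut) to 1 (fully open); "travel": the shift along the tool's x, y, z in mm, a list of three; "rotation": the turn, a rotation vector about the tool's x, y, z in degrees, a list of three. A call has 1 to 5 rows; each row shifts and turns the pose as measured when the row begins, along the tool's axes as they then stand; what a row does not reach is not made up. A row lasts 1/8 s, in which the tool goes at most 62.5 mm and 10.7 degrees, less where a joint would pass 70% of its speed; a pose out of reach is approached as far as the arm can. A call is refused whole if a number of a shift passes 62.5 or a number of a turn 10.7, either way. A call with a gripper value outside its range is refused whole. The fingers move at their own pace and stop on an object; "grip_force" is the grip in N (left out, the last holds). Time passes only in rows, so rows that do not move let the fingers close. It gives the time, the measured TCP pose, the force and the opening at its end, in the units of the state.
- manip.read_state(): the state, without advancing time (a new reading comes with each control period).
- manip.grab_frame(name): name is "scene" or "top" or "wrist"; returns the picture (420x560x3 uint8, blue, green, red); there is no depth.
- manip.get_calibration(name): a dict with "fx", "fy", "cx", "cy" (pixels), "k1" (the pictures are not rectified: a ray, as slopes to the right and down, at radius r is drawn at 1 + k1 r^2 times it, then the intrinsics apply), "view" (4x4, takes a point from world to camera coordinates); the wrist camera has in their place "T_tool_cam" (4x4, takes a point from camera to tool coordinates, whose origin is the TCP and whose axes are the tool frame's). Camera axes: x right, y up, looking along -z (the intrinsics and any distortion apply to the point x, -y, -z); pixel columns grow to the right and rows downward; lengths in mm; the calibration is good to about 2 mm. A picture is of the moment at which its call begins: read the wrist's pose just before it. get_calibration takes no time and is no camera call.
- manip.sign_off(): hands the job in, once; it reports no verdict.
Trained networks look in the newest picture that a camera, given by its name, has taken for a name from the list of things; names that differ only in an ending like _2 or _b are one class to them, and where a whole thing is asked for, a point or a joint stands for the part that bears it (a point fixed in the world has none). Each returns a list of dicts, best first, with "conf" (0 to 1); they miss things now and then, are a little off and sometimes report something else, mostly with a low value. They report only what shows in the picture. A call takes as long as a camera call. They do not tell look-alikes from the thing itself.
- manip.masks_of(camera, name): "mask" (420x560 bool, what is visible of it).
- manip.pinpoint(camera, name): "point" ([x, y, z] in mm, in world coordinates, good to about 4 mm: a listed point, or the origin of a listed thing).
The state is a dict: "clock": time; "joint_positions": joint angles; "joint_vel": joint speeds; "tau": joint torques, N m; "eef_pos": TCP position; "tcp_rot": TCP orientation; "ft_force": force on the tool from outside, world axes, zero at the start; "torque": the same for the moment, N m; "width": opening from 0.0 (shut) to 1.0 (fully open).
Only numpy, scipy, OpenCV 4.12 (cv2) and the standard library are available. Lean on these libraries where they do the work, as an engineer would, in place of code of your own. Each camera call takes 0.05 s, during which the arm holds its last target.

## Working session

There is one attempt and no reset: what is moved stays moved. The work goes in short steps, Python scripts to look and compute and a tool call to move; the robot and the scene stay as the last step left them, time stands still between calls to the robot, and variables do not carry over. Pictures are saved under pics/ and viewed, and the job is handed in when it is done.

Besides the shell and the picture viewer there is one more tool, called as name([rows], argument=value, ...), one row to a line, values as JSON. arm_command: Moves the arm, as the interface text tells. Its arguments: {"type":"object","properties":{"commands":{"type":"array","items":{"type":"object","properties":{"gripper":{"type":"number"},"travel":{"type":"array","items":{"type":"number"}},"rotation":{"type":"array","items":{"type":"number"}}}}},"grip_force":{"type":"number"}},"required":["commands"]}

```bash
ls; mkdir -p pics
python3 - <<'E'
from cell import manip
import cv2
s=manip.read_state();print({k:s[k] for k in('clock','eef_pos','tcp_rot','ft_force','width')})
for n in('scene','top'):
    cv2.imwrite(f'pics/{n}0.png',manip.grab_frame(n))
for o in('fence','stop','tray','spare','roll','carton','bottle0'):
    try:
        for d in manip.pinpoint('top',o)[:7]: print(o,[round(v) for v in d['point']],round(d['conf'],2))
    except Exception as e: print(o,e)
print(manip.get_calibration('top'))
E
```

```text
pics
{'clock': 0.0, 'eef_pos': array([ 190.80169823, -646.9626196 ,  230.41792944]), 'tcp_rot': array([-4.81312859e-04,  8.00914366e-01, -5.98778273e-01, -7.25175481e-04]), 'ft_force': array([-0.38952198,  0.22534197,  0.27575358]), 'width': 1.000471497338384}
fence [696, -7, -1] 0.97
stop [676, -225, 1] 0.64
tray [560, -15, 1] 0.56
spare [621, 213, 0] 0.7
spare [575, -282, 2] 0.7
roll [474, 194, 0] 0.7
carton [576, -282, 3] 0.91
bottle0 [543, -72, 7] 0.6
bottle0 [582, -7, 4] 0.6
bottle0 [534, -22, 12] 0.47
bottle0 [573, 39, 11] 0.47
bottle0 [590, -60, 9] 0.46
bottle0 [523, 28, 8] 0.43
bottle0 [493, -161, -1] 0.43
{'fx': 416.35607414556006, 'fy': 416.35607414556006, 'cx': 281.68826165395166, 'cy': 210.62930935667367, 'k1': -0.04758368209407732, 'view': array([[ 1.15985459e-02, -9.99932375e-01,  8.48145699e-04,
         5.03440434e+00],
       [ 9.82908326e-01,  1.15569208e-02,  1.83732580e-01,
        -5.90737661e+02],
       [-1.83729957e-01, -1.29738128e-03,  9.82975900e-01,
        -8.19605424e+02],
       [ 0.00000000e+00,  0.00000000e+00,  0.00000000e+00,
         1.00000000e+00]])}
```

View pics/top0.png

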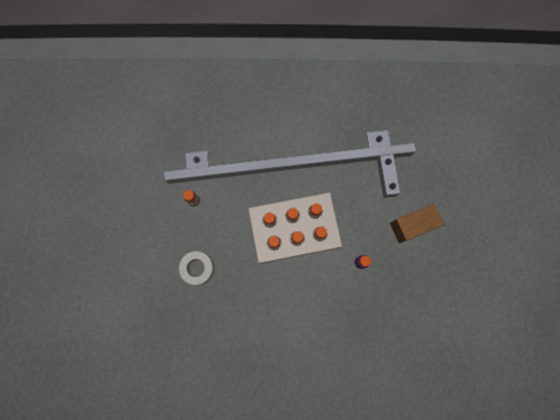

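View pics/scene0.png

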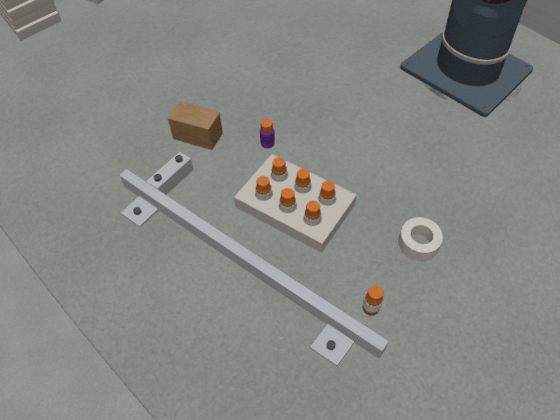

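```bash
cat > h.py <<'E'
from cell import manip
import cv2, numpy as np
def p2w(cam,uv,z):
    c=manip.get_calibration(cam);K=np.array([[c['fx'],0,c['cx']],[0,c['fy'],c['cy']],[0,0,1]])
    u=cv2.undistortPoints(np.array(uv,float).reshape(-1,1,2),K,np.array([c['k1'],0,0,0.])).reshape(-1,2)
    V=np.array(c['view']);R=V[:3,:3];o=-R.T@V[:3,3]
    d=np.c_[u[:,0],-u[:,1],-np.ones(len(u))]@R
    return o+d*((z-o[2])/d[:,2])[:,None]
def w2p(cam,P):
    c=manip.get_calibration(cam);K=np.array([[c['fx'],0,c['cx']],[0,c['fy'],c['cy']],[0,0,1]])
    V=np.array(c['view']);q=np.array(P,float).reshape(-1,3)@V[:3,:3].T+V[:3,3];q=q*[1,-1,-1]
    return cv2.projectPoints(q.reshape(-1,1,3),np.zeros(3),np.zeros(3),K,np.array([c['k1'],0,0,0.]))[0].reshape(-1,2)
def look(cam,names,zs,pic=None):
    im=manip.grab_frame(cam); out={}
    if pic: cv2.imwrite('pics/'+pic,im)
    for n in names:
        r=manip.masks_of(cam,n)
        if not r: print(n,'none');continue
        m=r[0]['mask'].astype(np.uint8);out[n]=m
        ct=max(cv2.findContours(m,0,cv2.CHAIN_APPROX_NONE)[0],key=cv2.contourArea).reshape(-1,2)
        W=p2w(cam,ct,zs[n])[:,:2].astype(np.float32)
        rect=cv2.minAreaRect(W);b=cv2.boxPoints(rect)
        print(n,round(r[0]['conf'],2),'c',np.round(rect[0],1),'size',np.round(rect[1],1),'ang',round(rect[2],2),'box',np.round(b).tolist())
    return out
E
python3 - <<'E'
from h import *
z=dict(tray=30,fence=35,stop=35,spare=30,roll=30,carton=60)
look('top',list(z),z)
g=cv2.imread('pics/top0.png')
cv2.imwrite('pics/crop0.png',cv2.resize(g[120:300,150:450],None,fx=2.6,fy=2.6,interpolation=cv2.INTER_CUBIC))
# purple cap centre z=58
print(p2w('top',[[366,261]],58),p2w('top',[[189,196]],58))
E
```

```text
tray 0.79 c [559.6 -15.7] size [121.9 179.8] ang 11.69 box [[482.0, 60.0], [518.0, -116.0], [638.0, -91.0], [601.0, 85.0]]
fence 0.95 c [719.9  -3.1] size [ 66.3 556.4] ang 7.51 box [[651.0, 268.0], [723.0, -283.0], [789.0, -275.0], [716.0, 277.0]]
stop 0.91 c [ 675.  -220.2] size [94.5 38.6] ang 7.37 box [[626.0, -207.0], [631.0, -245.0], [724.0, -233.0], [719.0, -195.0]]
spare 0.67 c [622.7 211.8] size [37.5 29. ] ang 28.5 box [[599.0, 216.0], [613.0, 190.0], [646.0, 208.0], [632.0, 234.0]]
roll 0.61 c [471.2 190.5] size [69.3 74.6] ang 0.86 box [[436.0, 227.0], [437.0, 153.0], [506.0, 154.0], [505.0, 228.0]]
carton 0.83 c [ 567.1 -269.4] size [ 51.5 106.9] ang 23.14 box [[522.0, -230.0], [564.0, -329.0], [612.0, -308.0], [570.0, -210.0]]
[[ 486.94727434 -162.23857765   58.        ]] [[619.1367782  207.90427897  58.        ]]
```

View pics/crop0.png

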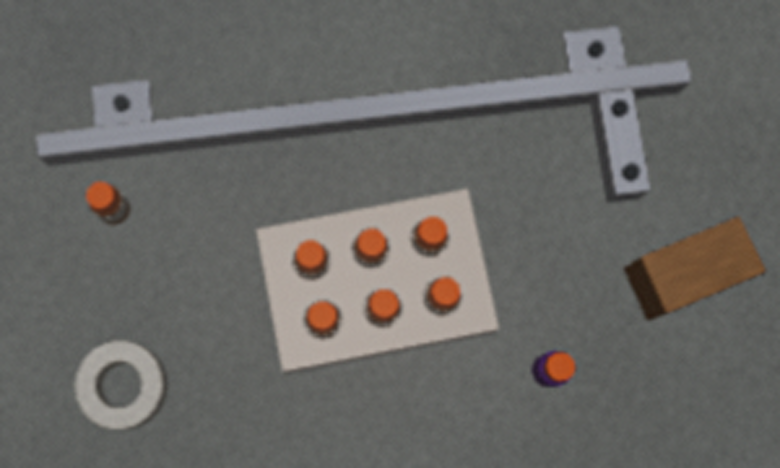

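Run:
```python
from h import *
g=cv2.imread('pics/top0.png')
a=g[140:200,160:260];b=g[120:200,340:420]
a=cv2.resize(a,None,fx=5,fy=5,interpolation=cv2.INTER_NEAREST)*1
b=cv2.resize(b,None,fx=5,fy=5,interpolation=cv2.INTER_NEAREST)
a=cv2.copyMakeBorder(a,0,100,0,0,0) 
cv2.imwrite('pics/z0.png',cv2.convertScaleAbs(np.hstack([a[:,:400],b]),alpha=1.6))
x=g[:,:,1].astype(int)
for u in(220,250,300,340):print(u,[(v,x[v,u]) for v in range(145,182)])
```

```text
220 [(145, np.int64(98)), (146, np.int64(98)), (147, np.int64(98)), (148, np.int64(101)), (149, np.int64(100)), (150, np.int64(100)), (151, np.int64(98)), (152, np.int64(98)), (153, np.int64(96)), (154, np.int64(96)), (155, np.int64(98)), (156, np.int64(100)), (157, np.int64(97)), (158, np.int64(98)), (159, np.int64(97)), (160, np.int64(97)), (161, np.int64(96)), (162, np.int64(97)), (163, np.int64(96)), (164, np.int64(104)), (165, np.int64(135)), (166, np.int64(148)), (167, np.int64(147)), (168, np.int64(144)), (169, np.int64(143)), (170, np.int64(144)), (171, np.int64(146)), (172, np.int64(144)), (173, np.int64(109)), (174, np.int64(73)), (175, np.int64(58)), (176, np.int64(58)), (177, np.int64(69)), (178, np.int64(89)), (179, np.int64(98)), (180, np.int64(97)), (181, np.int64(101))]
250 [(145, np.int64(99)), (146, np.int64(99)), (147, np.int64(98)), (148, np.int64(98)), (149, np.int64(99)), (150, np.int64(98)), (151, np.int64(99)), (152, np.int64(98)), (153, np.int64(99)), (154, np.int64(98)), (155, np.int64(97)), (156, np.int64(96)), (157, np.int64(100)), (158, np.int64(98)), (15
[... 1400 characters left out ...]
(94)), (150, np.int64(97)), (151, np.int64(122)), (152, np.int64(144)), (153, np.int64(151)), (154, np.int64(148)), (155, np.int64(147)), (156, np.int64(146)), (157, np.int64(149)), (158, np.int64(148)), (159, np.int64(123)), (160, np.int64(77)), (161, np.int64(52)), (162, np.int64(50)), (163, np.int64(59)), (164, np.int64(90)), (165, np.int64(103)), (166, np.int64(102)), (167, np.int64(99)), (168, np.int64(102)), (169, np.int64(96)), (170, np.int64(99)), (171, np.int64(101)), (172, np.int64(102)), (173, np.int64(100)), (174, np.int64(101)), (175, np.int64(101)), (176, np.int64(100)), (177, np.int64(101)), (178, np.int64(102)), (179, np.int64(99)), (180, np.int64(100)), (181, np.int64(102))]
```

View pics/z0.png

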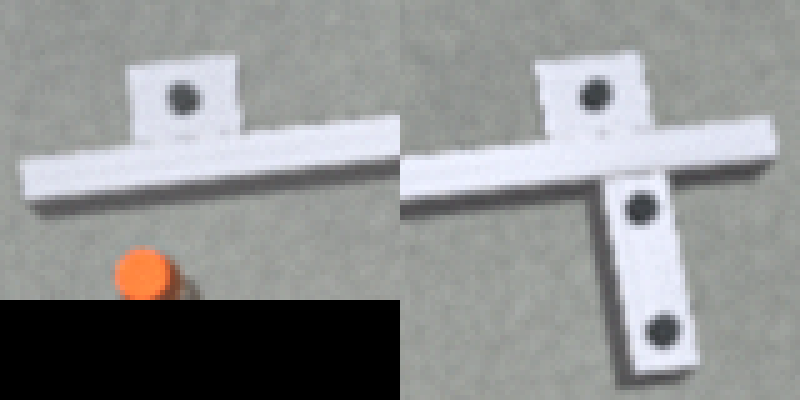

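Run:
```python
from h import *
F=p2w('top',[[220,173.3],[250,170],[300,164.2],[340,159.7],[380,155.5]],35);print(F.round(1))
S=p2w('top',[[381.2,158],[386.4,193]],35);print(S.round(1))
k=np.polyfit(F[:,1],F[:,0],1);print(k,np.arctan(k[0]))
d=S[1]-S[0];print(np.arctan2(d[1],-d[0]))
g=cv2.imread('pics/top0.png')
# tray top corners fit by threshold
m=(g.min(2)>130).astype(np.uint8);
m[:, :240]=0;m[:,350:]=0;m[:185]=0;m[270:]=0
ct=max(cv2.findContours(m,0,cv2.CHAIN_APPROX_NONE)[0],key=cv2.contourArea).reshape(-1,2)
W=p2w('top',ct,30)[:,:2].astype(np.float32);r=cv2.minAreaRect(W);print(r,cv2.boxPoints(r).round(1))
```

```text
[[ 675.8  147.9   35. ]
 [ 684.    82.4   35. ]
 [ 698.5  -27.    35. ]
 [ 709.9 -115.1   35. ]
 [ 720.9 -204.    35. ]]
[[ 715.2 -206.4   35. ]
 [ 636.  -215.1   35. ]]
[-1.28854432e-01  6.94841609e+02] -0.12814830971556676
-0.10868080384077697
((560.607421875, -15.680007934570312), (119.1769790649414, 179.7493896484375), 11.739045143127441) [[ 484.    60.2]
 [ 520.6 -115.8]
 [ 637.2  -91.6]
 [ 600.7   84.4]]
```

```bash
cat >> h.py <<'E'
A=0.128;P0=np.array([694.8,0.]);FX=np.array([np.cos(A),np.sin(A)]);FY=np.array([-np.sin(A),np.cos(A)])
from scipy.spatial.transform import Rotation as Ro
def fr(p): d=np.array(p)[:2]-P0; return np.array([d@FX,d@FY])
def st():
    s=manip.read_state();q=s['tcp_rot'];R=Ro.from_quat([q[1],q[2],q[3],q[0]])
    p=fr(s['eef_pos']);print('t',s['clock'].__round__(2),'fence',p.round(1),'z',round(s['eef_pos'][2],1),'F',s['ft_force'].round(1),'w',round(s['width'],2))
    return s,R,p
def to(fx,fy,z):
    s,R,p=st();w=P0+fx*FX+fy*FY
    d=np.r_[w,z]-s['eef_pos'];print('tool travel',R.inv().apply(d).round(1))
    T=np.c_[np.r_[-FY,0],np.r_[-FX,0],[0,0,-1]];e=(R.inv()*Ro.from_matrix(T)).as_rotvec(degrees=True);print('rot to fence aligned',e.round(2))
E
python3 -c "
from h import *
to(-225,2,150)"
```

```text
t 0.8 fence [-582.4 -577.8] z 231.3 F [ 0.2  0.1 -0.1] w 1.0
tool travel [-516.  -444.6   81.3]
rot to fence aligned [ 0.  -0.   9.1]
```

arm_command([
  {"gripper": 1, "travel": [0, -60, 0], "rotation": [0, 0, 9]},
  {"gripper": 1, "travel": [-30, -50, 0], "rotation": [0, 0, 0]},
  {"gripper": 1, "travel": [-40, -40, 0], "rotation": [0, 0, 0]},
  {"gripper": 1, "travel": [-50, -30, 0], "rotation": [0, 0, 0]},
  {"gripper": 1, "travel": [-55, -20, 10], "rotation": [0, 0, 0]},
])

```text
clock: 1.42
eef_pos: [368.7, -439.2, 220.1]
tcp_rot: [0.001, 0.747, -0.665, 0.001]
ft_force: [1.2, -0.0, -0.4]
width: 1.001
```

```bash
python3 -c "
from h import *
to(-225,2,150)"
```

```text
t 1.43 fence [-379.5 -393.9] z 220.1 F [ 1.2 -0.  -0.4] w 1.0
tool travel [-398.  -150.    68.5]
rot to fence aligned [ 0.02 -0.22 -0.66]
```

arm_command([
  {"gripper": 1, "travel": [-58, -20, 10], "rotation": [0, 0, -0.7]},
  {"gripper": 1, "travel": [-60, -20, 10], "rotation": [0, 0, 0]},
  {"gripper": 1, "travel": [-60, -20, 10], "rotation": [0, 0, 0]},
  {"gripper": 1, "travel": [-60, -20, 10], "rotation": [0, 0, 0]},
  {"gripper": 1, "travel": [-60, -20, 10], "rotation": [0, 0, 0]},
])

```text
clock: 2.05
eef_pos: [429.8, -136.7, 171.3]
tcp_rot: [0.0, 0.751, -0.66, 0.004]
ft_force: [1.2, -0.3, -0.3]
width: 0.999
```

```bash
python3 -c "
from h import *
to(-225,2,100)"
```

```text
t 2.05 fence [-280.3 -101.7] z 171.3 F [ 1.2 -0.3 -0.3] w 1.0
tool travel [-104.1  -55.1   71. ]
rot to fence aligned [-0.28 -0.36  0.09]
```

arm_command([
  {"gripper": 1, "travel": [-52, -15, 0], "rotation": [-0.3, -0.4, 0]},
  {"gripper": 1, "travel": [-52, -20, 20], "rotation": [0, 0, 0]},
  {"gripper": 1, "travel": [0, -20, 40], "rotation": [0, 0, 0]},
  {"gripper": 1, "travel": [0, 0, 10], "rotation": [0, 0, 0]},
])

```text
clock: 2.55
eef_pos: [474.1, -16.6, 101.1]
tcp_rot: [-0.003, 0.754, -0.656, 0.001]
ft_force: [-0.8, 0.0, 0.5]
width: 1.002
```

Run:
```python
from h import *
to(-225,2,4)
cv2.imwrite('pics/top1.png',manip.grab_frame('top')[100:320,130:460].repeat(2,0).repeat(2,1))
```

```text
t 2.55 fence [-221.    11.7] z 101.1 F [-0.8  0.   0.5] w 1.0
tool travel [ 9.8  4.7 97.1]
rot to fence aligned [-0.34  0.13  0.61]
```

View pics/top1.png

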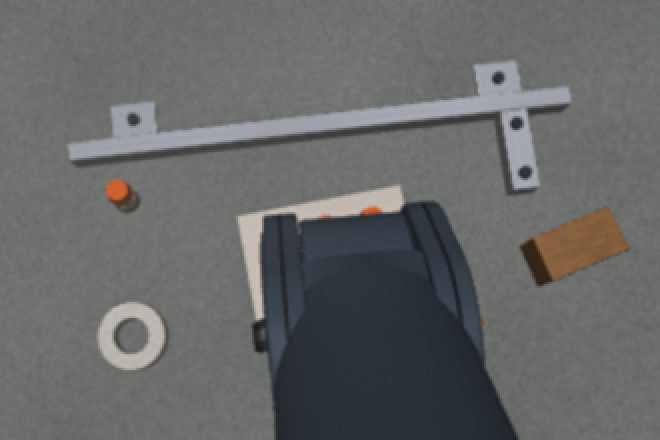

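The overhead view shows the arm over the tray's near edge, with the purple bottle just visible to its right at about (480,320) in the crop. Next I descend behind the tray.

arm_command([
  {"gripper": 1, "travel": [10, 7, 20], "rotation": [-0.3, 0.1, 0.6]},
  {"gripper": 1, "travel": [0, 0, 35], "rotation": [0, 0, 0]},
  {"gripper": 1, "travel": [0, 0, 32], "rotation": [0, 0, 0]},
  {"gripper": 1, "travel": [0, 0, 5], "rotation": [0, 0, 0]},
])

```text
clock: 3.1
eef_pos: [467.8, -31.6, 11.2]
tcp_rot: [-0.001, 0.749, -0.663, 0.002]
ft_force: [0.7, -0.3, 1.1]
width: 1.001
```

Run:
```python
from h import *
to(-220,2,4)
cv2.imwrite('pics/sc1.png',cv2.resize(manip.grab_frame('scene'),None,fx=1.4,fy=1.4))
cv2.imwrite('pics/wr1.png',manip.grab_frame('wrist'))
```

```text
t 3.1 fence [-229.2   -2.4] z 11.2 F [ 0.7 -0.3  1.1] w 1.0
tool travel [-4.4 -9.1  7.3]
rot to fence aligned [-0.22 -0.07 -0.38]
```

View pics/sc1.png

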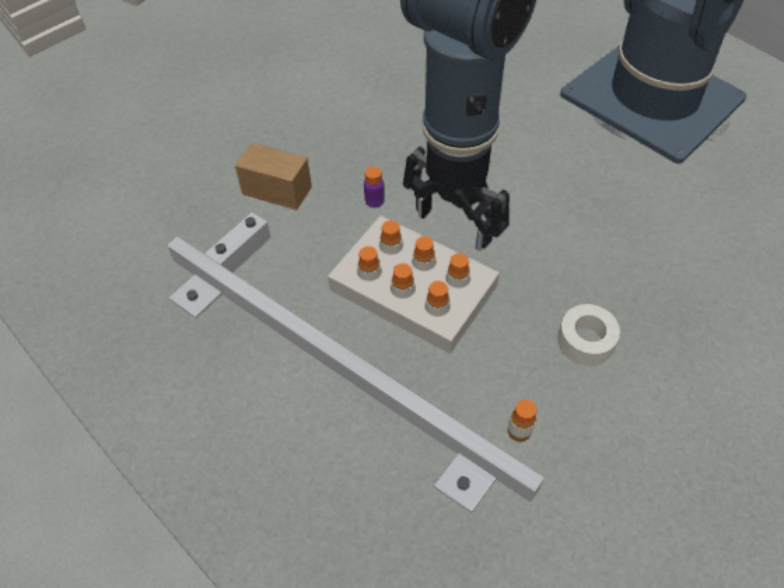

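View pics/wr1.png

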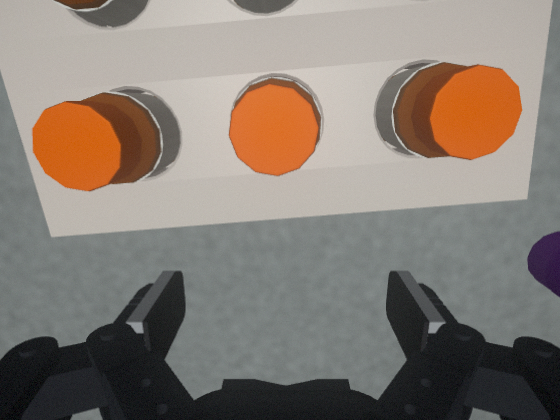

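The wrist view shows both open fingers (about (165,300) and (400,300)) behind the tray's near long edge, clear of the purple bottle at (545,265). Next I lower and push.

arm_command([
  {"gripper": 1, "travel": [-4, 0, 7], "rotation": [-0.2, 0, -0.4]},
  {"gripper": 1, "travel": [0, -8, 1], "rotation": [0, 0, 0]},
  {"gripper": 1, "travel": [0, -8, 0], "rotation": [0, 0, 0]},
  {"gripper": 1, "travel": [0, -8, 0], "rotation": [0, 0, 0]},
])

```text
clock: 3.7
eef_pos: [494.7, -24.0, 7.0]
tcp_rot: [-0.002, 0.751, -0.66, 0.003]
ft_force: [-0.6, 0.7, -0.6]
width: 1.004
```

Run:
```python
from h import *
to(-131,2,4)
cv2.imwrite('pics/wr2.png',manip.grab_frame('wrist'))
```

```text
t 3.7 fence [-201.5    1.8] z 7.0 F [-0.6  0.7 -0.6] w 1.0
tool travel [ -0.2 -70.5   3.5]
rot to fence aligned [-0.33 -0.1   0.05]
```

View pics/wr2.png

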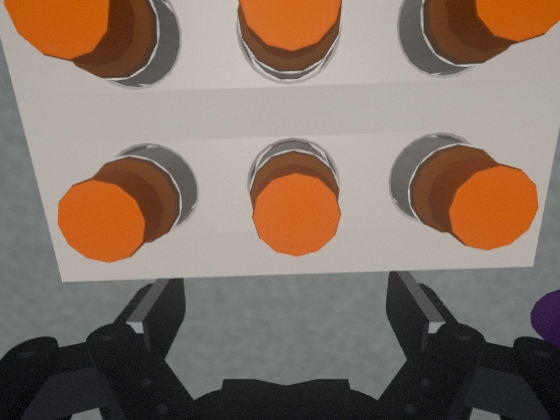

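The tray edge has turned nearly parallel to the fingers, so they are touching it. I keep pushing.

arm_command([
  {"gripper": 1, "travel": [0, -8, 4], "rotation": [-0.3, 0, 0]},
  {"gripper": 1, "travel": [0, -10, 1], "rotation": [0, 0, 0]},
  {"gripper": 1, "travel": [0, -10, 0], "rotation": [0, 0, 0]},
  {"gripper": 1, "travel": [0, -10, 0], "rotation": [0, 0, 0]},
  {"gripper": 1, "travel": [0, -10, 0], "rotation": [0, 0, 0]},
])

```text
clock: 4.38
eef_pos: [544.8, -17.8, 1.5]
tcp_rot: [0.002, 0.751, -0.66, -0.0]
ft_force: [-3.1, -0.4, 2.7]
width: 0.999
```

Run:
```python
from h import *
to(-131,2,4)
cv2.imwrite('pics/wr3.png',manip.grab_frame('wrist'))
```

```text
t 4.38 fence [-151.1    1.5] z 1.5 F [-3.1 -0.4  2.7] w 1.0
tool travel [ -0.5 -20.1  -2.5]
rot to fence aligned [ 0.13 -0.11  0.01]
```

View pics/wr3.png

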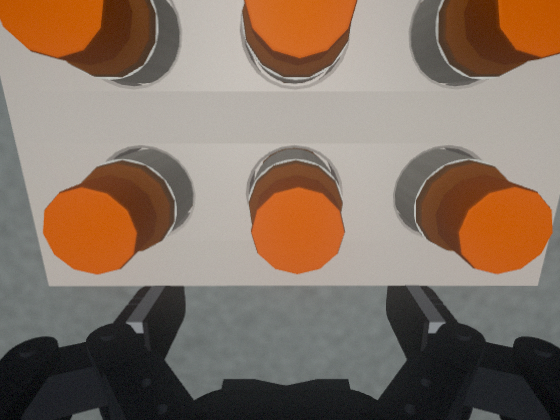

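Edge parallel to the image's bottom at row 285, so the tray is aligned with the fingers. I continue in small steps.

arm_command([
  {"gripper": 1, "travel": [0, -6, -2], "rotation": [0, 0, 0]},
  {"gripper": 1, "travel": [0, -5, 0], "rotation": [0, 0, 0]},
  {"gripper": 1, "travel": [0, -4, 0], "rotation": [0, 0, 0]},
  {"gripper": 1, "travel": [0, -3, 0], "rotation": [0, 0, 0]},
])

```text
clock: 4.92
eef_pos: [565.3, -15.1, 3.6]
tcp_rot: [0.001, 0.751, -0.66, 0.0]
ft_force: [-9.4, -0.4, 6.1]
width: 1.004
```

Run:
```python
from h import *
to(-131,2,4)
```

```text
t 4.92 fence [-130.3    1.6] z 3.6 F [-9.4 -0.4  6.1] w 1.0
tool travel [-0.4  0.7 -0.4]
rot to fence aligned [ 0.05 -0.11  0.03]
```

arm_command([
  {"gripper": 1, "travel": [0, -4, 0], "rotation": [0, 0, 0]},
  {"gripper": 1, "travel": [0, -3, 0], "rotation": [0, 0, 0]},
])

```text
clock: 5.18
eef_pos: [565.2, -15.1, 2.9]
tcp_rot: [0.006, 0.751, -0.66, -0.004]
ft_force: [-9.8, -1.3, 6.7]
width: 1.003
```

arm_command([
  {"gripper": 1, "travel": [0, 15, 0], "rotation": [0, 0, 0]},
  {"gripper": 1, "travel": [0, 25, -5], "rotation": [0, 0, 0]},
  {"gripper": 1, "travel": [0, 0, -60], "rotation": [0, 0, 0]},
  {"gripper": 0.5, "travel": [0, 0, -60], "rotation": [0, 0, 0]},
])

```text
clock: 5.68
eef_pos: [526.1, -19.3, 127.8]
tcp_rot: [0.007, 0.752, -0.66, -0.006]
ft_force: [1.3, -0.6, -0.1]
width: 0.816
```

Run:
```python
from h import *
to(-64,160,120); print(manip.read_state()['joint_positions'])
g=manip.grab_frame('top')
cv2.imwrite('pics/top2.png',g[100:320,130:460].repeat(2,0).repeat(2,1))
g=manip.grab_frame('scene')
cv2.imwrite('pics/sc2.png',cv2.resize(g,None,fx=1.4,fy=1.4))
```

```text
t 5.67 fence [-169.8    2.4] z 127.8 F [ 1.3 -0.6 -0.1] w 0.82
tool travel [-157.4 -106.2    5.8]
rot to fence aligned [ 1.02 -0.05  0.12]
[-0.02637124  0.48765537 -0.04001279  1.94164527  0.03117011  0.7305434
 -1.52595891]
```

View pics/top2.png

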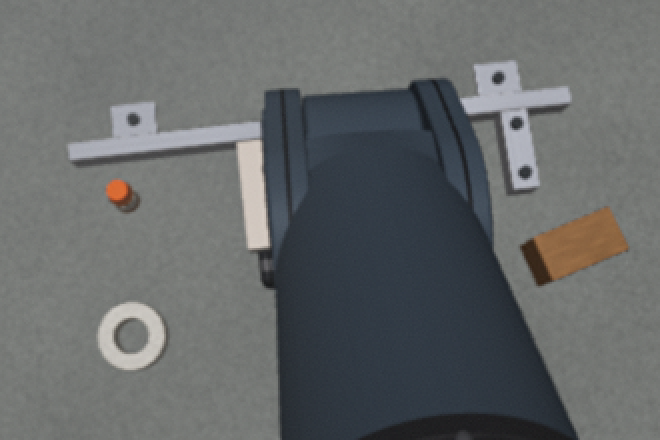

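View pics/sc2.png

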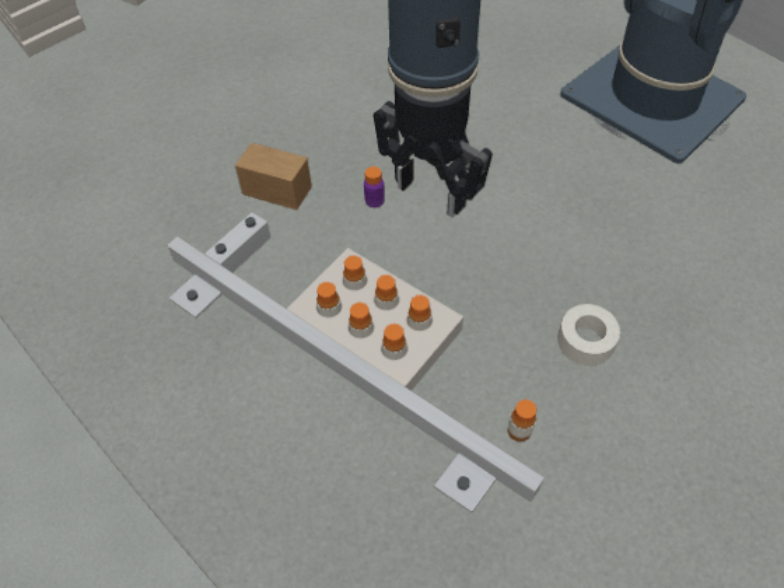

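Run:
```python
from h import *
print(manip.get_calibration('wrist')['T_tool_cam'])
```

```text
[[ 9.99998524e-01  1.71611029e-03 -8.79750244e-05  1.00357141e+00]
 [ 1.61220254e-03 -9.54704007e-01 -2.97552785e-01 -7.52750759e+01]
 [-5.94623506e-04  2.97552204e-01 -9.54705364e-01 -1.42841328e+02]
 [ 0.00000000e+00  0.00000000e+00  0.00000000e+00  1.00000000e+00]]
```

arm_command([
  {"gripper": 0.5, "travel": [-40, -5, -10], "rotation": [1, 0, -10.5]},
  {"gripper": 0.5, "travel": [-40, -10, 0], "rotation": [0, 0, -10.5]},
  {"gripper": 0.5, "travel": [-40, -10, 0], "rotation": [0, 0, -10.5]},
  {"gripper": 0.5, "travel": [0, 0, 0], "rotation": [0, 0, -10.5]},
  {"gripper": 0.5, "travel": [0, 0, 0], "rotation": [0, 0, -10.5]},
])

```text
clock: 6.4
eef_pos: [520.3, 107.3, 145.0]
tcp_rot: [-0.005, 0.968, -0.251, 0.01]
ft_force: [0.1, -0.2, -0.5]
width: 0.502
```

arm_command([
  {"gripper": 0.5, "travel": [0, 0, 0], "rotation": [0, 0, -10.5]},
  {"gripper": 0.5, "travel": [0, 0, 0], "rotation": [0, 0, -10.5]},
  {"gripper": 0.5, "travel": [0, 0, 0], "rotation": [0, 0, -10.5]},
])

```text
clock: 6.78
eef_pos: [522.0, 108.8, 145.4]
tcp_rot: [-0.003, 1.0, 0.027, 0.013]
ft_force: [0.7, -0.3, -0.5]
width: 0.499
```

```bash
python3 - <<'E'
from h import *
h=open('h.py').read().replace("def to(fx,fy,z):","def to(fx,fy,z,side=0):").replace("    T=np.c_","    T=np.c_[np.r_[FX,0],np.r_[-FY,0],[0,0,-1]] if side else np.c_")
open('h.py','w').write(h)
E
python3 -c "
from h import *
to(-64,128,120,1)"
```

```text
t 6.78 fence [-157.5  130. ] z 145.4 F [ 0.7 -0.3 -0.5] w 0.5
tool travel [92.6 -4.8 27.9]
rot to fence aligned [-0.22 -1.52 -4.21]
```

arm_command([
  {"gripper": 0.5, "travel": [40, -3, 0], "rotation": [-0.2, -1.5, -4.2]},
  {"gripper": 0.5, "travel": [50, 0, 25], "rotation": [0, 0, 0]},
  {"gripper": 0.5, "travel": [0, 0, 40], "rotation": [0, 0, 0]},
])

```text
clock: 7.15
eef_pos: [617.6, 121.6, 83.1]
tcp_rot: [-0.001, 0.998, 0.066, 0.005]
ft_force: [-1.8, -0.8, -0.9]
width: 0.498
```

Run:
```python
from h import *
to(-64,126,8,1)
cv2.imwrite('pics/wr4.png',manip.grab_frame('wrist'))
```

```text
t 7.15 fence [-61.1 130.4] z 83.1 F [-1.8 -0.8 -0.9] w 0.5
tool travel [-3.6  4.6 75.1]
rot to fence aligned [-0.12 -0.54  0.24]
```

View pics/wr4.png

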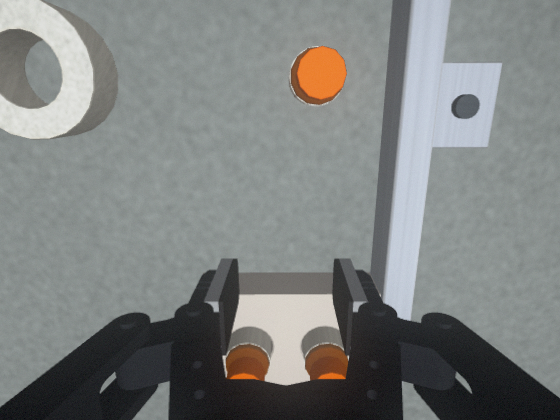

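The wrist view shows the fingers above the tray's left short edge (row 275), with the spare bottle (318,75) and the fence clear. Next I descend beside that edge.

arm_command([
  {"gripper": 0.5, "travel": [-4, 2, 30], "rotation": [-0.1, -0.5, 0.2]},
  {"gripper": 0.5, "travel": [0, 0, 25], "rotation": [0, 0, 0]},
  {"gripper": 0.5, "travel": [0, 0, 14], "rotation": [0, 0, 0]},
])

```text
clock: 7.58
eef_pos: [609.3, 118.4, 7.4]
tcp_rot: [0.0, 0.998, 0.065, -0.004]
ft_force: [0.0, -0.0, 0.1]
width: 0.501
```

Run:
```python
from h import *
to(-64,126,8,1)
cv2.imwrite('pics/wr5.png',manip.grab_frame('wrist'))
g=manip.grab_frame('scene');cv2.imwrite('pics/sc5.png',cv2.resize(g[100:400,150:500],None,fx=2,fy=2))
```

```text
t 7.58 fence [-69.7 128.4] z 7.4 F [ 0.  -0.   0.1] w 0.5
tool travel [ 5.7  2.4 -0.6]
rot to fence aligned [-0.02  0.44  0.08]
```

View pics/sc5.png

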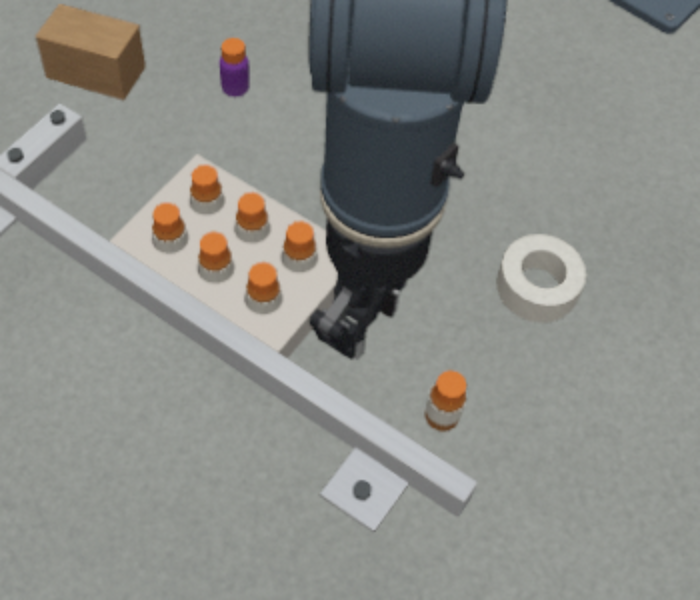

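View pics/wr5.png

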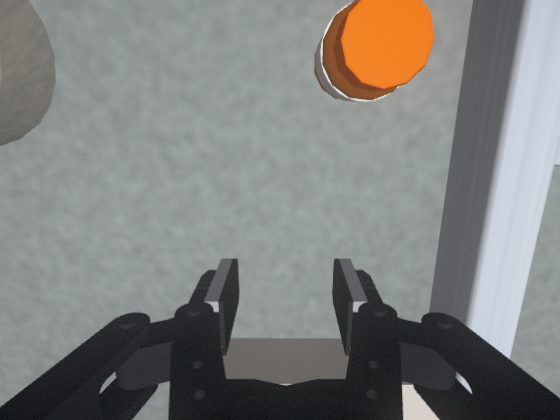

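Gripper stands clear of the fence and spare bottle, behind the tray's left end. I push along the fence.

arm_command([
  {"gripper": 0.5, "travel": [4, 12, 0], "rotation": [0, 0.4, 0.1]},
  {"gripper": 0.5, "travel": [0, 10, 0], "rotation": [0, 0, 0]},
  {"gripper": 0.5, "travel": [0, 8, 0], "rotation": [0, 0, 0]},
  {"gripper": 0.5, "travel": [0, 12, 0], "rotation": [0, 0, 0]},
  {"gripper": 0.5, "travel": [0, 12, 0], "rotation": [0, 0, 0]},
])

```text
clock: 8.3
eef_pos: [622.1, 62.9, 10.6]
tcp_rot: [-0.001, 0.998, 0.064, 0.002]
ft_force: [-0.3, 2.1, -0.8]
width: 0.502
```

Run:
```python
from h import *
to(-66,-15,8,1)
```

```text
t 8.3 fence [-64.1  71.7] z 10.6 F [-0.3  2.1 -0.8] w 0.5
tool travel [-1.9 86.7  2.5]
rot to fence aligned [-0.06 -0.19  0.01]
```

arm_command([
  {"gripper": 0.5, "travel": [-1, 12, 3], "rotation": [0, 0, 0]},
  {"gripper": 0.5, "travel": [-1, 12, 0], "rotation": [0, 0, 0]},
  {"gripper": 0.5, "travel": [0, 12, 0], "rotation": [0, 0, 0]},
  {"gripper": 0.5, "travel": [0, 12, 0], "rotation": [0, 0, 0]},
  {"gripper": 0.5, "travel": [0, 12, 0], "rotation": [0, 0, 0]},
])

```text
clock: 8.93
eef_pos: [628.6, -0.1, 7.7]
tcp_rot: [-0.001, 0.998, 0.064, 0.002]
ft_force: [-0.5, 2.8, 1.5]
width: 0.497
```

Run:
```python
from h import *
to(-66,-15,8,1)
g=manip.grab_frame('scene');cv2.imwrite('pics/sc6.png',cv2.resize(g[100:400,100:450],None,fx=2,fy=2))
```

```text
t 8.93 fence [-65.7   8.3] z 7.7 F [-0.5  2.8  1.5] w 0.5
tool travel [-0.3 23.3 -0.3]
rot to fence aligned [-0.14 -0.27  0.03]
```

View pics/sc6.png

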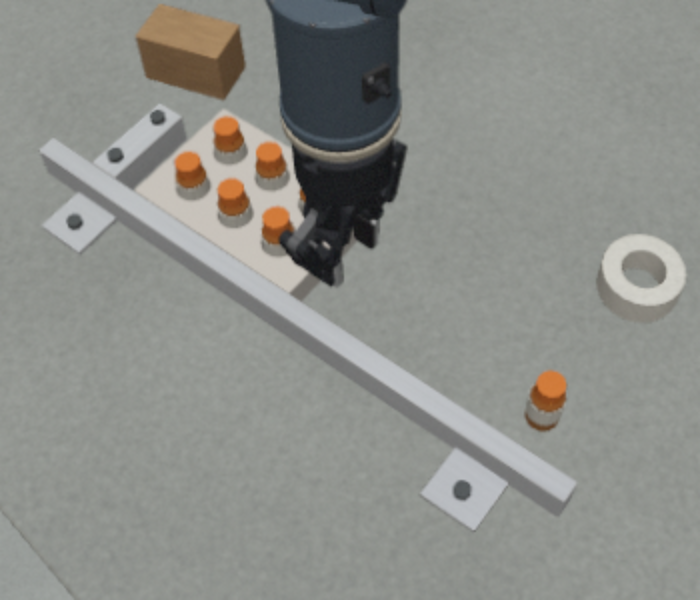

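The tray still slides along the fence, with about 20 mm left to the stop. I finish in smaller steps.

arm_command([
  {"gripper": 0.5, "travel": [0, 8, 0], "rotation": [0, 0, 0]},
  {"gripper": 0.5, "travel": [0, 6, 0], "rotation": [0, 0, 0]},
  {"gripper": 0.5, "travel": [0, 4, 0], "rotation": [0, 0, 0]},
  {"gripper": 0.5, "travel": [0, 4, 0], "rotation": [0, 0, 0]},
])

```text
clock: 9.48
eef_pos: [631.0, -22.0, 7.6]
tcp_rot: [-0.003, 0.998, 0.064, 0.002]
ft_force: [-5.4, 17.8, 4.0]
width: 0.498
```

arm_command([
  {"gripper": 0.5, "travel": [0, 4, 0], "rotation": [0, 0, 0]},
  {"gripper": 0.5, "travel": [0, 4, 0], "rotation": [0, 0, 0]},
])

```text
clock: 9.72
eef_pos: [630.4, -21.9, 7.7]
tcp_rot: [-0.007, 0.998, 0.067, 0.001]
ft_force: [-4.3, 12.8, 3.4]
width: 0.504
```

Run:
```python
from h import *
to(-66,-15,8,1)
```

```text
t 9.72 fence [-66.6 -13.5] z 7.7 F [-4.3 12.8  3.4] w 0.5
tool travel [ 0.6  1.5 -0.4]
rot to fence aligned [-0.81 -0.16  0.35]
```

Stop contact (18 N, no further travel). I back off, lift and look.

arm_command([
  {"gripper": 0.5, "travel": [0, -15, 0], "rotation": [0, 0, 0]},
  {"gripper": 0.5, "travel": [0, -30, -20], "rotation": [0, 0, 0]},
  {"gripper": 0.5, "travel": [0, -40, -50], "rotation": [0, 0, 0]},
  {"gripper": 1, "travel": [-40, -40, -50], "rotation": [0, 0, 0]},
  {"gripper": 1, "travel": [-50, -35, 0], "rotation": [0, 0, 10]},
])

```text
clock: 10.35
eef_pos: [528.0, 119.4, 122.7]
tcp_rot: [-0.006, 1.0, -0.025, 0.0]
ft_force: [-0.1, 1.4, -0.8]
width: 0.902
```

Run:
```python
from h import *
to(-160,-105,130)
g=manip.grab_frame('top');cv2.imwrite('pics/top7.png',cv2.convertScaleAbs(cv2.resize(g[130:270,260:450],None,fx=4,fy=4,interpolation=cv2.INTER_CUBIC),alpha=1.4))
m=(g.min(2)>130).astype(np.uint8)
g=manip.grab_frame('scene');cv2.imwrite('pics/sc7.png',cv2.resize(g[100:300,100:350],None,fx=3,fy=3,interpolation=cv2.INTER_CUBIC))
```

```text
t 10.35 fence [-150.2  139.7] z 122.7 F [-0.1  1.4 -0.8] w 0.9
tool travel [ 33.6 242.5 -10.3]
rot to fence aligned [-0.6   0.48 79.82]
```

View pics/top7.png

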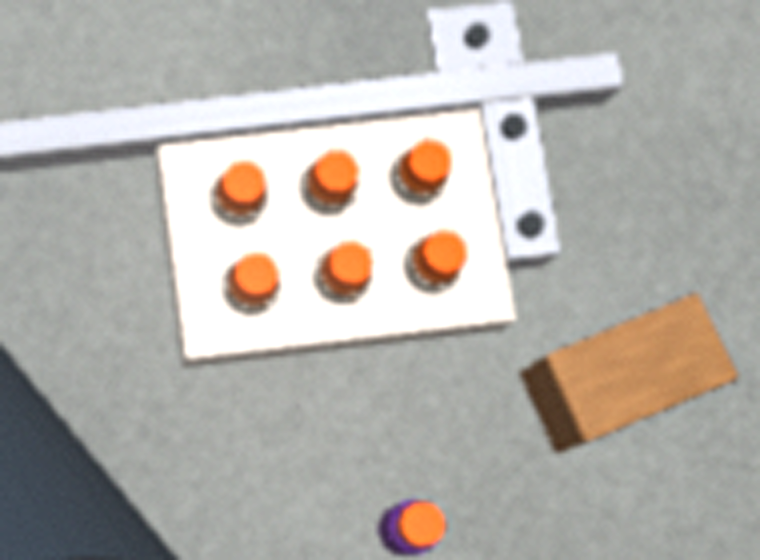

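View pics/sc7.png

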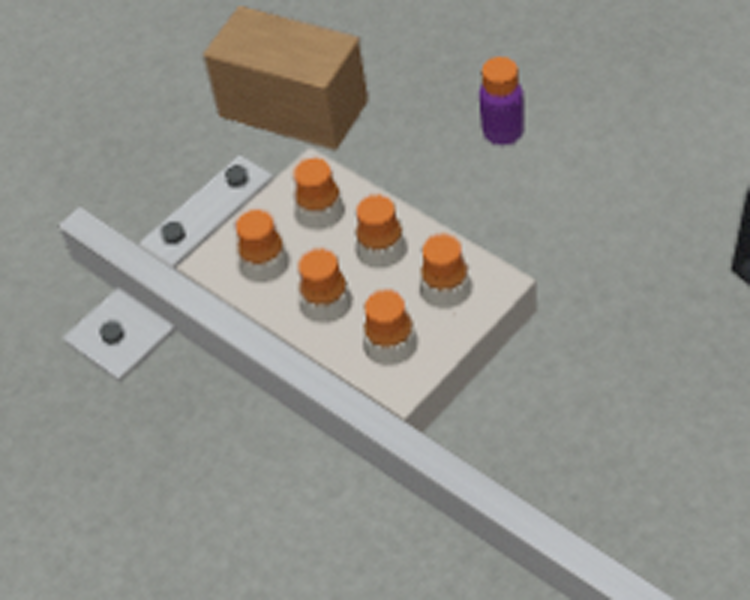

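The top view shows the tray's right side against the stop and its upper edge along the fence, with possibly a hairline more gap at the fence's left end (160,148). I'll re-press the long side square.

arm_command([
  {"gripper": 0.6, "travel": [0, 30, 0], "rotation": [0, 0, 10.5]},
  {"gripper": 0.6, "travel": [0, 30, 0], "rotation": [0, 0, 10.5]},
  {"gripper": 0.6, "travel": [0, 0, 0], "rotation": [0, 0, 10.5]},
  {"gripper": 0.6, "travel": [0, 0, 0], "rotation": [0, 0, 10.5]},
  {"gripper": 0.6, "travel": [0, 0, 0], "rotation": [0, 0, 10.5]},
])

```text
clock: 11.08
eef_pos: [512.4, 59.0, 120.7]
tcp_rot: [-0.001, 0.883, -0.469, -0.004]
ft_force: [-0.0, 0.4, -0.2]
width: 0.6
```

arm_command([
  {"gripper": 0.6, "travel": [0, 0, 0], "rotation": [0, 0, 10.5]},
  {"gripper": 0.6, "travel": [0, 0, 0], "rotation": [0, 0, 10.5]},
  {"gripper": 0.6, "travel": [0, 0, 0], "rotation": [0, 0, 8]},
])

```text
clock: 11.45
eef_pos: [512.6, 57.9, 120.4]
tcp_rot: [0.001, 0.733, -0.68, -0.004]
ft_force: [0.1, 1.2, 0.4]
width: 0.601
```

Run:
```python
from h import *
to(-158,-105,120)
```

```text
t 11.45 fence [-173.3   80.7] z 120.4 F [0.1 1.2 0.4] w 0.6
tool travel [184.6 -25.1  -0.5]
rot to fence aligned [ 0.4   0.23 -3.03]
```

arm_command([
  {"gripper": 0.6, "travel": [50, -4, 0], "rotation": [0.4, 0.2, -3]},
  {"gripper": 0.6, "travel": [50, -4, 0], "rotation": [0, 0, 0]},
  {"gripper": 0.6, "travel": [50, -4, 0], "rotation": [0, 0, 0]},
  {"gripper": 0.6, "travel": [32, -3, 0], "rotation": [0, 0, 0]},
  {"gripper": 0.6, "travel": [0, 0, 0], "rotation": [0, 0, 0]},
])

```text
clock: 12.08
eef_pos: [550.1, -126.1, 119.4]
tcp_rot: [0.002, 0.753, -0.658, 0.001]
ft_force: [0.3, 0.9, -0.9]
width: 0.604
```

Run:
```python
from h import *
to(-156,-105,7)
cv2.imwrite('pics/wr8.png',manip.grab_frame('wrist'))
```

```text
t 12.07 fence [-159.6 -106.5] z 119.4 F [ 0.3  0.9 -0.9] w 0.6
tool travel [ -1.9  -3.8 112.4]
rot to fence aligned [ 0.09 -0.2   0.39]
```

View pics/wr8.png

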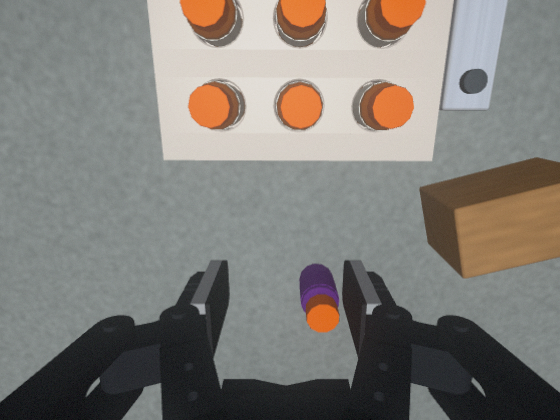

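The wrist view agrees with the layout: the tray's near edge is square at row 160 and the right side is against the stop. The purple bottle (320,300) is farther back, at fx about -227, and its place between the fingers is perspective. Next I descend close to the tray edge.

arm_command([
  {"gripper": 0.6, "travel": [-2, -8, 10], "rotation": [0.1, -0.2, 0.4]},
  {"gripper": 0.6, "travel": [0, -2, 35], "rotation": [0, 0, 0]},
  {"gripper": 0.6, "travel": [0, 0, 30], "rotation": [0, 0, 0]},
])

```text
clock: 12.5
eef_pos: [562.5, -116.4, 43.4]
tcp_rot: [-0.002, 0.753, -0.658, 0.001]
ft_force: [0.5, -0.8, 0.8]
width: 0.6
```

Run:
```python
from h import *
to(-148,-105,7)
```

```text
t 12.5 fence [-146.   -98.5] z 43.4 F [ 0.5 -0.8  0.8] w 0.6
tool travel [ 6.5  2.2 36.4]
rot to fence aligned [-0.28  0.09  0.37]
```

arm_command([
  {"gripper": 0.6, "travel": [6, 2, 15], "rotation": [-0.3, 0, 0.4]},
  {"gripper": 0.6, "travel": [0, 0, 18], "rotation": [0, 0, 0]},
  {"gripper": 0.6, "travel": [0, -6, 2], "rotation": [0, 0, 0]},
  {"gripper": 0.6, "travel": [0, -5, 0], "rotation": [0, 0, 0]},
  {"gripper": 0.6, "travel": [0, -4, 0], "rotation": [0, 0, 0]},
])

```text
clock: 13.12
eef_pos: [577.2, -117.1, 5.7]
tcp_rot: [0.0, 0.752, -0.659, -0.002]
ft_force: [-1.2, -1.2, -1.1]
width: 0.599
```

Run:
```python
from h import *
to(-131,-105,7)
```

```text
t 13.12 fence [-131.6 -101.2] z 5.7 F [-1.2 -1.2 -1.1] w 0.6
tool travel [ 3.8 -0.5 -1.4]
rot to fence aligned [0.22 0.18 0.21]
```

arm_command([
  {"gripper": 0.6, "travel": [0, -3, 0], "rotation": [0.2, 0.2, 0.2]},
  {"gripper": 0.6, "travel": [0, -3, 0], "rotation": [0, 0, 0]},
  {"gripper": 0.6, "travel": [0, -4, 0], "rotation": [0, 0, 0]},
])

```text
clock: 13.5
eef_pos: [578.6, -117.0, 5.9]
tcp_rot: [0.006, 0.751, -0.661, -0.006]
ft_force: [-13.4, -0.9, 9.8]
width: 0.597
```

Run:
```python
from h import *
to(-131,-105,7)
```

```text
t 13.5 fence [-130.2 -101.2] z 5.9 F [-13.4  -0.9   9.8] w 0.6
tool travel [ 3.8  0.8 -1.1]
rot to fence aligned [ 0.94  0.03 -0.04]
```

Solid against the fence at 13 N, at the same position as the first time (-130.2). I retreat and check.

arm_command([
  {"gripper": 0.6, "travel": [0, 8, 0], "rotation": [0, 0, 0]},
  {"gripper": 0.6, "travel": [-3, 8, -15], "rotation": [0, 0, 0]},
  {"gripper": 0.6, "travel": [-5, 0, -50], "rotation": [0, 0, 0]},
  {"gripper": 0.6, "travel": [-50, 0, -50], "rotation": [0, 0, 0]},
  {"gripper": 0.6, "travel": [-60, 20, -20], "rotation": [0, 0, 0]},
])

```text
clock: 14.12
eef_pos: [532.7, -13.8, 141.6]
tcp_rot: [0.004, 0.748, -0.664, -0.003]
ft_force: [0.7, 0.6, -0.1]
width: 0.603
```

arm_command([
  {"gripper": 0.6, "travel": [-60, 0, 0], "rotation": [0, 0, 0]},
  {"gripper": 0.6, "travel": [-60, 0, 0], "rotation": [0, 0, 0]},
  {"gripper": 0.6, "travel": [-60, 0, 0], "rotation": [0, 0, 0]},
  {"gripper": 0.6, "travel": [-30, 0, 0], "rotation": [0, 0, 0]},
  {"gripper": 0.6, "travel": [0, 0, 0], "rotation": [0, 0, 0]},
])

```text
clock: 14.75
eef_pos: [506.7, 207.7, 151.8]
tcp_rot: [-0.004, 0.75, -0.662, 0.0]
ft_force: [0.2, -0.6, -0.0]
width: 0.598
```

Run:
```python
from h import *
st()
g=manip.grab_frame('top')
cv2.imwrite('pics/top9.png',cv2.convertScaleAbs(cv2.resize(g[130:270,260:450],None,fx=4,fy=4,interpolation=cv2.INTER_CUBIC),alpha=1.4))
cv2.imwrite('pics/top9f.png',g)
m=(g.min(2)>160).astype(np.uint8)
a=g.astype(int)[:,:,1]
# boundary gaps fence/tray per column, stop/tray per row
for u in range(302,380,12): print('col',u,a[150:176,u].tolist())
for v in range(160,194,6): print('row',v,a[v,372:396].tolist())
s=manip.grab_frame('scene');cv2.imwrite('pics/sc9.png',cv2.resize(s,None,fx=1.4,fy=1.4))
cv2.imwrite('pics/sc9z.png',cv2.resize(s[130:260,110:290],None,fx=4.4,fy=4.4,interpolation=cv2.INTER_CUBIC))
for n in('tray','stop','fence','spare','roll','carton'):
    for d in manip.pinpoint('scene' if n=='x' else 'top',n)[:1]: print(n,np.round(d['point']),fr(d['point']).round(1),round(d['conf'],2))
```

```text
t 14.75 fence [-160.1  230. ] z 151.8 F [ 0.2 -0.6 -0. ] w 0.6
col 302 [113, 112, 115, 118, 117, 131, 155, 164, 165, 164, 163, 164, 165, 146, 122, 165, 184, 186, 184, 185, 187, 186, 186, 186, 186, 184]
col 314 [122, 118, 116, 122, 148, 163, 168, 166, 165, 166, 168, 164, 139, 136, 170, 184, 184, 183, 184, 184, 185, 182, 165, 121, 82, 71]
col 326 [111, 110, 115, 152, 167, 168, 165, 164, 168, 169, 155, 122, 162, 185, 185, 182, 183, 182, 182, 184, 181, 177, 175, 170, 164, 146]
col 338 [112, 130, 160, 170, 168, 166, 166, 168, 164, 146, 131, 165, 183, 183, 183, 182, 184, 186, 175, 132, 84, 56, 49, 44, 43, 46]
col 350 [156, 172, 170, 167, 167, 168, 170, 161, 134, 144, 171, 182, 183, 182, 181, 183, 182, 183, 182, 184, 177, 175, 178, 176, 177, 179]
col 362 [172, 169, 167, 168, 169, 169, 153, 127, 155, 179, 181, 181, 181, 182, 177, 143, 95, 68, 65, 62, 49, 39, 35, 38, 46, 48]
col 374 [169, 168, 166, 167, 163, 144, 132, 163, 177, 180, 180, 179, 178, 179, 180, 179, 181, 181, 183, 182, 182, 182, 181, 181, 178, 179]
row 160 [180, 180, 180, 181, 179, 179, 179, 167, 139, 154, 168, 166, 153, 112, 64,
[... 241 characters left out ...]
67, 167, 166, 168, 170, 167, 165, 166, 166, 167, 168, 159]
row 178 [181, 181, 180, 179, 179, 179, 180, 180, 181, 181, 169, 139, 149, 166, 166, 167, 168, 168, 169, 166, 167, 167, 165, 165]
row 184 [182, 181, 180, 181, 181, 182, 179, 180, 180, 181, 180, 170, 141, 147, 166, 167, 159, 132, 89, 60, 53, 51, 64, 104]
row 190 [91, 89, 86, 101, 148, 178, 184, 182, 182, 180, 182, 180, 170, 142, 145, 163, 165, 168, 165, 156, 149, 157, 166, 169]
tray [ 652. -122.    0.] [ -58.5 -115. ] 0.79
stop [ 676. -224.    3.] [ -47.7 -219.4] 0.8
fence [698.  -5.  -0.] [ 2.1 -5.4] 0.69
spare [620. 213.   2.] [-47.2 220.6] 0.47
roll [475. 192.  -3.] [-193.2  218.1] 0.9
carton [ 576. -281.    0.] [-153.5 -263.6] 0.94
```

View pics/top9.png

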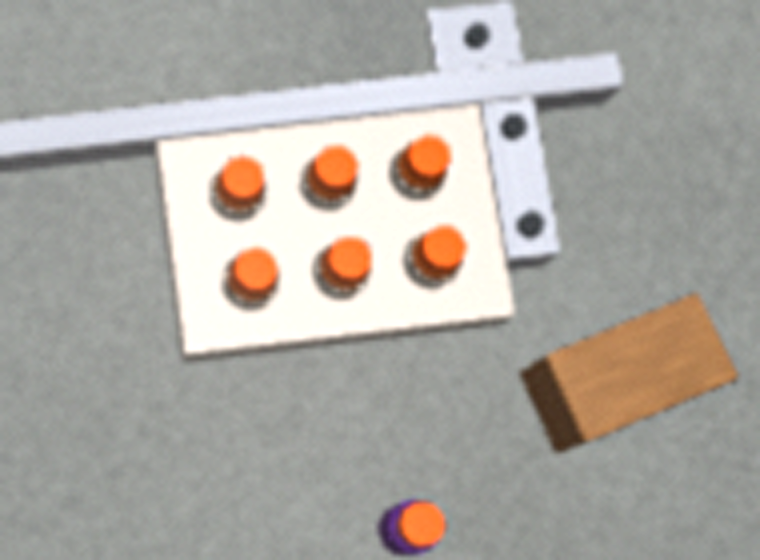

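View pics/sc9.png

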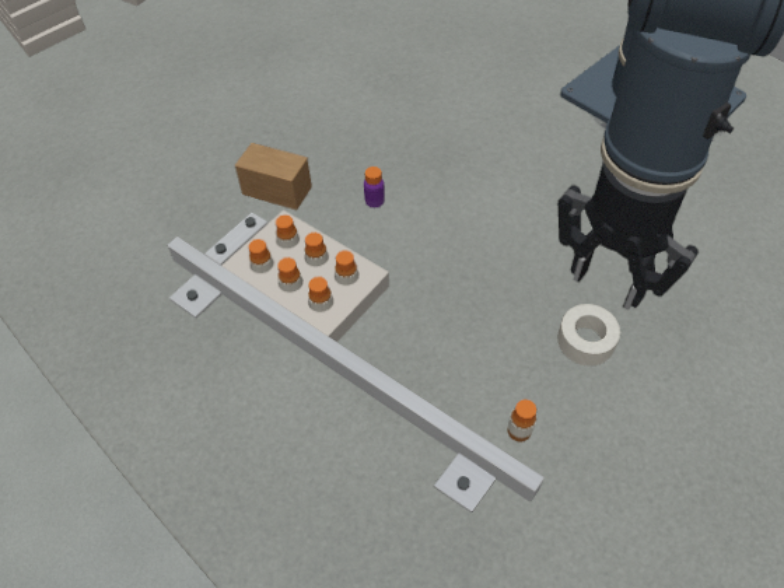

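View pics/sc9z.png

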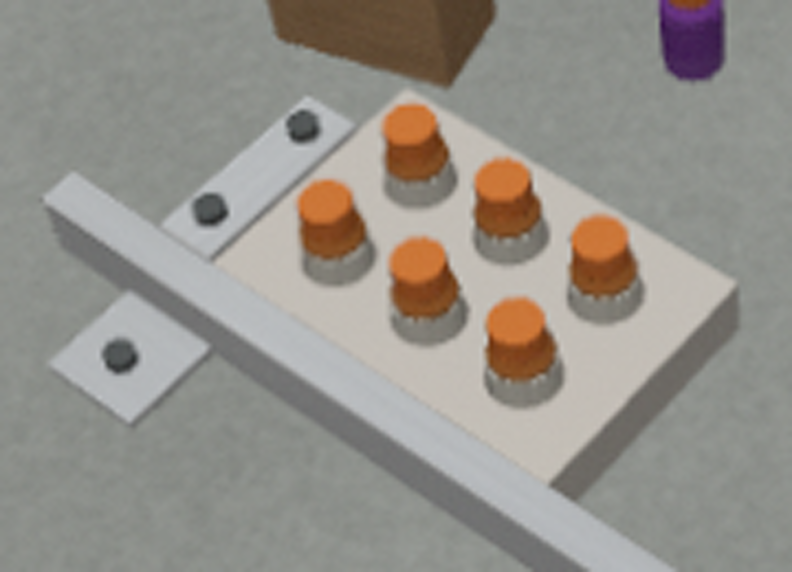

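The final pictures show the tray seated. The dark seam is even along the fence (about 0.7 px) and along the stop (about 0.5 px), which matches the visible 5 mm of wall above the tray with no gap. Bottles are upright, and the carton, roll, spare and purple bottle have not moved. The gripper is 150 mm up and clear, so I hand in.

```bash
python3 -c "
from cell import manip
print(manip.sign_off())"
```

```text
the job is handed in; nothing more can be done
None
```

The tray is in the right-hand corner, with its long side flush against the fence and its short side home against the stop. I handed the job in at about 15 s of the 45 s.

**What I did:** I pushed the near long side with two open fingers until the tray turned square and met the fence. Then I pushed the left end along the fence to the stop. Last, I pressed the long side again, because the push to the stop seemed to leave a gap of about 1–2 mm.

**Last checks:**
- **Forces:** contact was firm at the fence (about 13 N) and at the stop (about 18 N), with no further travel. I did not press the stop side again after the last fence push.
- **Seams:** in the top picture both seams are thin and even along their length, as expected with no gap, to within a few tenths of a millimetre.
- **Tray position:** the trained network put the tray about 1.5 mm from its target, within its 4 mm error. No check disagreed.
- **Other things:** all six bottles stand upright. The spare bottle, label roll, carton and purple look-alike are where they were.
- **Robot:** the gripper finished about 150 mm above the bench, touching nothing.

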